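# Stand the carrying case upright on the mat

### The job

Two flat carrying cases have been left lying on their sides on the worktop. Stand the larger one upright on its thin edge, handle on top, in the middle of the cork mat with its long way along the mat's long way; set it down rather than dropping it, and leave the smaller case where it lies.

Things in the scene. Friction and masses are not known exactly. Their poses are not given: they have to be found in the camera images.
- case_center (a point): Centre of the larger case: flat, pale aluminium with black seam and corners, a box 120 x 160 x 46 mm (its x, y, z; 0.48 to 0.78 kg), at the start lying flat, z up. The handle is on its +x edge, the one nearer the robot. Standing as wanted, its x points up and it rests on the flat 160 x 46 mm edge opposite the handle, this point 60 mm above what it stands on.
- case_handle (a point): Middle of the larger case's rigid handle bar (steel, round, 8 mm thick, 90 mm long along the case's y between two end posts): 108 mm from the case's centre along +x, 48 mm out from its edge, 23 mm above the worktop while flat, 168 mm above its foot when upright. Same axes. The bar turns in a light grip (about 10 N): the lifted case swings down and hangs from it; a hard grip holds it askew.
- small_case_center (a point): Centre of the smaller case, of the same look, 80 x 105 x 36 mm (its own x, y, z) with a 60 mm wide handle that stands 39 mm out from its +x edge, lying flat. It stays where it is.
- mat: Flat cork mat fixed on the worktop, 120 x 220 x 3 mm (its own x, y, z; the long way is y), origin at the centre of its underside on the worktop; its top is at z = 0.003.

How it is judged:
At the end, for the whole second after the job is handed in: The larger case stands at rest on the mat on its thin edge, handle up, within 10 degrees of upright, its centre within 30 mm (level distance) of the mat's centre and its 160 mm way within 11 degrees of the mat's long way; the smaller case still lies where it was (angle between case_center's own x axis and vertical below 0.17 rad and horizontal distance between case_center and mat below 0.03 m and angle between the y axis of case_center and the y axis of mat, either way round below 0.2 rad and height (world z) of case_center between 0.055 and 0.072 m and linear speed of case below 0.03 m/s); the robot touches nothing.
It fails at once if the smaller case is shifted by more than 30 mm (distance of small_case_center from where it was at the start of the episode above 0.03 m).
It fails at once if the larger case is dropped onto the mat (upright over it and within about 2 cm of standing, moving faster than 0.6 m/s) (horizontal distance between case_center and mat below 0.06 m and angle between case_center's own x axis and vertical below 0.4 rad and height (world z) of case_center below 0.085 m and linear speed of case above 0.6 m/s).
It also fails if it takes over 43 s, if anything falls off the work surface, if the arm or the gripper's body presses on something with over 40 N, if the wrist force passes 120 N, or if a joint passes its speed limit or range.

### The arm

A 6-joint arm with a two-finger parallel gripper is mounted at the origin on a cart in front of the work surface, level with it; the furniture and walls round the work are solid. World frame = base frame: x ahead of the robot, y to its left, z up, the work surface at z = 0. Lengths are in m, angles in rad, forces in N, time in s.
With the tool pointing down it reaches from about 0.35 to 0.725 m from the base axis. Payload 4.3 kg.
Tool frame: the origin (TCP) lies midway between the tips of the shut fingers; the grasp point (between the pads) lies 19 mm behind it; z points along the fingers, y is the line along which they close (so a half turn about z gives the same grasp; the last joint's range is limited). The gripper opens to 85 mm and grips with 20 to 120 N. Pads are 22 mm wide; open, the fingers measure 114 mm over their backs; the gripper's body (76 mm by 85 mm) begins 54 mm behind the grasp point. The pads swing forward as they close: fully open they stand 13 mm farther back than shut.
Start: joints at [-1.335, 0.377, 0.081, 1.274, 0, 1.46], TCP at [0.195, -0.541, 0.231] pointing down, gripper open.
Joint ranges: [-2.72, 2.72], [-0.84, 1.66], [-1.02, 1.22], [-1.77, 2.12], [-1.37, 1.28], [-3.14, 3.14]. Speed limits (rad/s): [2.57, 2.57, 3.14, 3.14, 3.14, 3.14].

### API

Orientations are given as a unit quaternion [w, x, y, z].
In Python, from bench import manip gives the robot as it stands.
- The arm moves only by the tool drive_tool, never from a script. Its argument "plan" is a list of rows, each an object of numbers: "dx", "dy", "dz": the shift along the world's x, y, z scaled (see below); "wx", "wy", "wz": the turn, a rotation vector about the world's x, y, z scaled (see below). A call has 1 to 12 rows; each row is the pose to reach, as a shift and turn from the pose commanded when the call began; what a row does not reach only later rows make up. The controller multiplies each number of a shift by 0.15 m and each number of a turn by 90 degrees. A row lasts 1/12 s, in which the tool goes at most 41.7 mm and 7.16 degrees, less where a joint would pass 70% of its speed; a pose out of reach is approached as far as the arm can. A call with a number of a shift or a turn outside -1 to 1 is refused whole. A call with a gripper value outside its range is refused whole. "gripper" is the finger opening in mm, from 0 to 85.4, set as the call begins (left out, the last holds). The fingers move at their own pace and stop on an object; "grip_force" is the grip in N (left out, the last holds). Time passes only in rows, so rows that repeat a pose let the fingers close. It gives the time, the measured TCP pose, the force, the opening and the grip force at its end, in the units of the state.
- manip.get_obs(): the state, without advancing time (a new reading comes with each control period).
- manip.grab_frame(name): name is "side" or "top" or "wrist"; returns the picture (400x640x3 uint8, red, green, blue); there is no depth.
- manip.camera_model(name): a dict with "fovy" (degrees; the focal length in pixels is half the picture's height over the tangent of half this angle, whatever the lens; pixels are square), "cx", "cy" (the principal point, pixels), "T" (4x4, takes a point from camera to world coordinates). Camera axes: x right, y up, looking along -z (the intrinsics and any distortion apply to the point x, -y, -z); pixel columns grow to the right and rows downward; lengths in m; the calibration is good to about 2 mm. A picture is of the moment at which its call begins: read the wrist's pose just before it. camera_model takes no time and is no camera call; for the wrist camera it gives the pose at the moment of the call.
- manip.close_job(): hands the job in; it is judged then, once.
The state is a dict: "clock": time; "joints": joint angles; "qd": joint speeds; "effort": joint torques, N m; "tool_pos": TCP position; "orientation": TCP orientation; "ft_force": force on the tool from outside, world axes, zero at the start; "wrist_torque": the same for the moment, N m; "grip_width": finger opening in m; "gripper_force": force on a finger pad.
Only numpy, scipy, OpenCV 4.12 (cv2) and the standard library are available. Lean on these libraries where they do the work, as an engineer would, in place of code of your own. Each camera call takes 0.05 s, during which the arm holds its last target. There are 200 camera calls.

## Working session

There is one attempt and no reset: what is moved stays moved. The work goes in short steps, Python scripts to look and compute and a tool call to move; the robot and the scene stay as the last step left them, time stands still between calls to the robot, and variables do not carry over. Pictures are saved under pics/ and viewed, at most 10 in all, crops included, and the job is handed in when it is done.

Besides the shell and the picture viewer there is one more tool, called after "Emit:" as name(argument=value, ...) on one line, values as JSON. drive_tool: Moves the arm, as the interface text tells. Shifts and turns lie within -1 to 1; 1 stands for 0.15 m of shift or 90 degrees of turn. Its arguments: {"type":"object","properties":{"plan":{"type":"array","items":{"type":"object","properties":{"dx":{"type":"number"},"dy":{"type":"number"},"dz":{"type":"number"},"wx":{"type":"number"},"wy":{"type":"number"},"wz":{"type":"number"}}}},"gripper":{"type":"number"},"grip_force":{"type":"number"}},"required":["plan"]}

```bash
mkdir -p pics; cat > h.py <<'E'
import numpy as np, cv2
from bench import manip
def save(n,f): 
    im=manip.grab_frame(n); cv2.imwrite(f'pics/{f}.png',im[:,:,::-1]); return im
def ray(n,u,v,cm=None):
    c=cm or manip.camera_model(n); f=200/np.tan(np.radians(c['fovy'])/2); T=np.array(c['T'])
    d=T[:3,:3]@np.array([(u-c['cx'])/f,-(v-c['cy'])/f,-1]); return T[:3,3],d
def onz(n,u,v,z,cm=None):
    o,d=ray(n,u,v,cm); return o+d*(z-o[2])/d[2]
def pix(n,p,cm=None):
    c=cm or manip.camera_model(n); f=200/np.tan(np.radians(c['fovy'])/2); T=np.array(c['T'])
    q=T[:3,:3].T@(np.array(p)-T[:3,3]); return c['cx']+f*q[0]/-q[2], c['cy']-f*q[1]/-q[2]
E
python3 - <<'E'
from h import *
a=save('top','t0');b=save('side','s0')
for n in('top','side'):
    c=manip.camera_model(n);print({k:(np.round(v,3).tolist()) if k!='distortion' else v for k,v in c.items()})
o=manip.get_obs();print({k:np.round(v,3).tolist() for k,v in o.items()})
E
```

```text
{'fovy': 55.463, 'cx': 314.432, 'cy': 196.293, 'T': [[0.003, 0.99, -0.139, 0.378], [-1.0, 0.007, 0.029, 0.007], [0.03, 0.139, 0.99, 0.915], [0.0, 0.0, 0.0, 1.0]]}
{'fovy': 54.942, 'cx': 314.289, 'cy': 188.492, 'T': [[0.976, 0.147, -0.159, 0.353], [-0.217, 0.618, -0.756, -0.773], [-0.013, 0.772, 0.635, 0.673], [0.0, 0.0, 0.0, 1.0]]}
{'clock': 0.1, 'joints': [-1.335, 0.378, 0.08, 1.274, -0.0, 1.46], 'qd': [-0.0, -0.0, 0.002, 0.0, -0.001, -0.0], 'effort': [0.001, -46.469, 27.058, 0.012, -0.0, 0.0], 'tool_pos': [0.195, -0.54, 0.23], 'orientation': [-0.001, 0.985, 0.172, -0.0], 'ft_force': [-0.835, 0.201, -0.197], 'wrist_torque': [-0.032, 0.002, 0.031], 'gripper_force': 0.0, 'grip_width': 0.085}
```

View pics/t0.png

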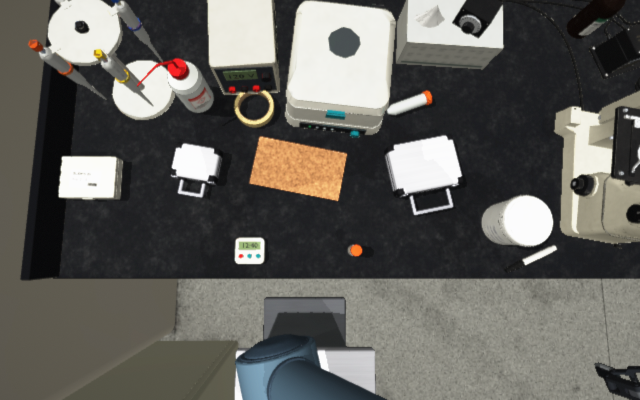

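View pics/s0.png

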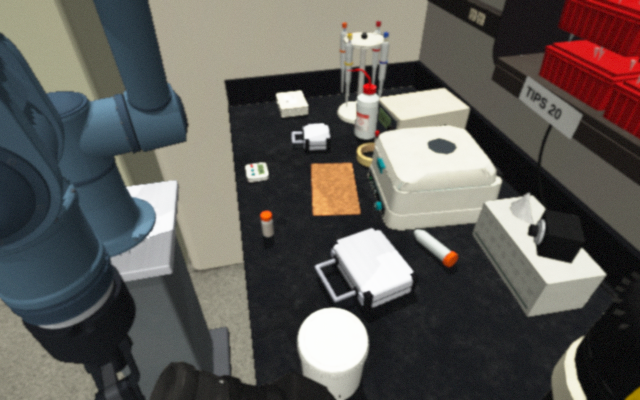

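Top view: large case at about (424,163) with its handle bar at (432,208), cork mat centred near (299,168), and small case near (196,163). The side view agrees: mat between the two cases, handles toward the robot. Next I measure these by masks.

```bash
python3 - <<'E'
from h import *
im=cv2.imread('pics/t0.png'); hsv=cv2.cvtColor(im,cv2.COLOR_BGR2HSV)
def cont(m,box):
    x0,y0,x1,y1=box; k=np.zeros_like(m);k[y0:y1,x0:x1]=m[y0:y1,x0:x1]
    c=max(cv2.findContours(k,cv2.RETR_EXTERNAL,cv2.CHAIN_APPROX_NONE)[0],key=cv2.contourArea);return k,c[:,0]
def rect(c,z,n):
    P=np.array([onz('top',u,v,z)[:2] for u,v in c]);r=cv2.minAreaRect((P*1000).astype(np.float32))
    print(n,'c,size mm,ang',np.round(r[0],1),np.round(r[1],1),round(r[2],1));print(np.round(cv2.boxPoints(r)).tolist())
m=cv2.inRange(hsv,(5,90,80),(25,255,255));_,c=cont(m,(235,125,360,210));rect(c,.003,'mat')
w=cv2.inRange(im,(150,150,150),(255,255,255))
k,_=cont(w,(380,130,470,220))
ko=cv2.morphologyEx(k,cv2.MORPH_OPEN,np.ones((13,13)));_,c=cont(ko,(380,130,470,200));rect(c,.046,'case top')
k,_=cont(w,(165,140,225,200));ko=cv2.morphologyEx(k,cv2.MORPH_OPEN,np.ones((9,9)));_,c=cont(ko,(165,140,225,200));rect(c,.036,'small')
cv2.imwrite('pics/crop.png',cv2.resize(im[125:225,375:475],(600,600),interpolation=cv2.INTER_CUBIC))
E
```

```text
mat c,size mm,ang [575.3  20.5] [223.6 123.6] 79.0
[[493.0, -77.0], [615.0, -101.0], [657.0, 118.0], [536.0, 142.0]]
case top c,size mm,ang [ 578.  -276.5] [119.3 162. ] 10.1
[[505.0, -207.0], [533.0, -367.0], [651.0, -346.0], [623.0, -186.0]]
small c,size mm,ang [580.5 261.5] [102.4  79.2] 80.3
[[533.0, 218.0], [611.0, 204.0], [628.0, 305.0], [550.0, 319.0]]
```

View pics/crop.png

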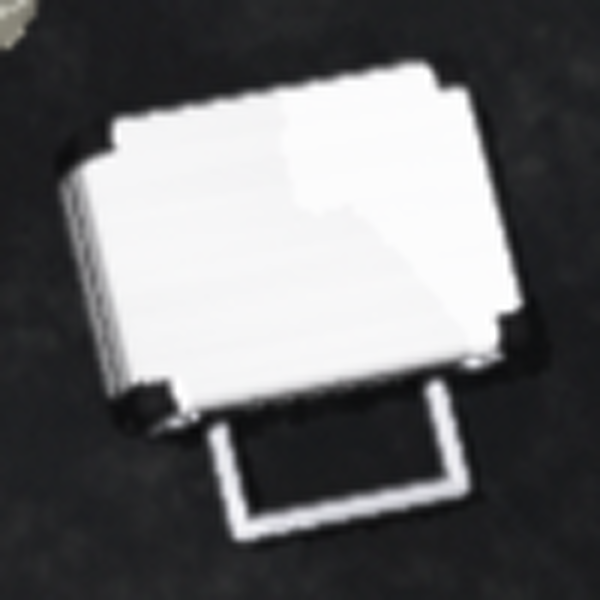

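Mat centre (575, 20) mm, long axis at 79°. Case centre (578, −276) mm, size 119×162 mm as given. Handle predicted near (472, −295) mm. First move goes above the handle while I cross-check it.

Emit:
drive_tool(plan=[{"dx":0.95,"dy":0.82,"wz":0.44},{"dx":0.95,"dy":0.82,"wz":0.44},{"dx":0.95,"dy":0.82,"wz":0.44},{"dx":0.95,"dy":0.82,"wz":0.44},{"dx":0.95,"dy":0.82,"wz":0.44},{"dx":0.95,"dy":0.82,"wz":0.44},{"dx":0.95,"dy":0.82,"wz":0.44}], gripper=42)

```text
$.plan[0]: bad value
```

Emit:
drive_tool(plan=[{"dx":0.9,"dy":0.82,"dz":-0.6,"wz":0.45},{"dx":0.9,"dy":0.82,"dz":-0.6,"wz":0.45},{"dx":0.9,"dy":0.82,"dz":-0.6,"wz":0.45},{"dx":0.9,"dy":0.82,"dz":-0.6,"wz":0.45},{"dx":0.9,"dy":0.82,"dz":-0.6,"wz":0.45},{"dx":0.9,"dy":0.82,"dz":-0.6,"wz":0.45},{"dx":0.9,"dy":0.82,"dz":-0.6,"wz":0.45},{"dx":0.9,"dy":0.82,"dz":-0.6,"wz":0.45},{"dx":0.9,"dy":0.82,"dz":-0.6,"wz":0.45}])

```text
$.plan[0]: bad value
```

```bash
python3 - <<'E'
from h import *
print(onz('top',433.7,210,.023), onz('top',375+240/6,125+528/6,.023),onz('top',375+465/6,125+490/6,.023))
o=manip.get_obs();print({k:np.round(o[k],4).tolist() for k in('clock','tool_pos','orientation','joints','grip_width','ft_force')})
cm=manip.camera_model('wrist');im=save('wrist','w1');p=pix('wrist',(.4716,-.295,.023),cm);print(p, {k:cm[k] for k in cm if k!='T'})
E
```

```text
[ 0.4717901  -0.30303901  0.023     ] [ 0.4643679  -0.25793908  0.023     ] [ 0.48005238 -0.34865335  0.023     ]
{'clock': 0.1, 'tool_pos': [0.1948, -0.5404, 0.2305], 'orientation': [-0.0009, 0.9851, 0.172, -0.0001], 'joints': [-1.3353, 0.378, 0.0798, 1.2744, -0.0, 1.4605], 'grip_width': 0.0855, 'ft_force': [-0.8348, 0.2011, -0.1972]}
(np.float64(166.56343620859747), np.float64(-207.37918855460424)) {'fovy': 69.25480396795749, 'cx': 321.8436434958364, 'cy': 202.77814180603428}
```

View pics/w1.png

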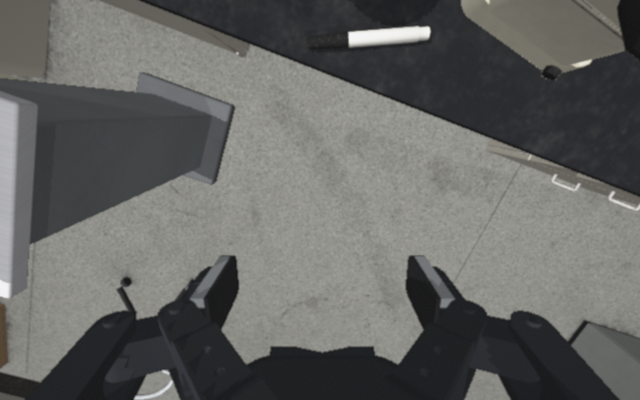

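The wrist view shows only the floor and worktop edge, because the move was refused (all six keys seem to be needed). The bar's ends give its middle as (0.472, −0.303), bar length 92 mm at −80°, which fits the given sizes.

Emit:
drive_tool(plan=[{"dx":0.95,"dy":0.8,"dz":0,"wx":0,"wy":0,"wz":0.44},{"dx":0.95,"dy":0.8,"dz":0,"wx":0,"wy":0,"wz":0.44},{"dx":0.95,"dy":0.8,"dz":0,"wx":0,"wy":0,"wz":0.44},{"dx":0.95,"dy":0.8,"dz":0,"wx":0,"wy":0,"wz":0.44},{"dx":0.95,"dy":0.8,"dz":0,"wx":0,"wy":0,"wz":0.44},{"dx":0.95,"dy":0.8,"dz":0,"wx":0,"wy":0,"wz":0.44},{"dx":0.95,"dy":0.8,"dz":0,"wx":0,"wy":0,"wz":0.44}], gripper=42)

```text
clock: 0.73
tool_pos: [0.3383, -0.4197, 0.2311]
orientation: [-0.0, 0.868, 0.497, -0.0]
ft_force: [-0.5, -0.1, -0.7]
grip_width: 0.042
gripper_force: 0.0
```

Emit:
drive_tool(plan=[{"dx":0.9,"dy":0.79,"dz":-0.6,"wx":0,"wy":0,"wz":0.45},{"dx":0.9,"dy":0.79,"dz":-0.6,"wx":0,"wy":0,"wz":0.45},{"dx":0.9,"dy":0.79,"dz":-0.6,"wx":0,"wy":0,"wz":0.45},{"dx":0.9,"dy":0.79,"dz":-0.6,"wx":0,"wy":0,"wz":0.45},{"dx":0.9,"dy":0.79,"dz":-0.6,"wx":0,"wy":0,"wz":0.45},{"dx":0.9,"dy":0.79,"dz":-0.6,"wx":0,"wy":0,"wz":0.45},{"dx":0.9,"dy":0.79,"dz":-0.6,"wx":0,"wy":0,"wz":0.45},{"dx":0.9,"dy":0.79,"dz":-0.6,"wx":0,"wy":0,"wz":0.45},{"dx":0.9,"dy":0.79,"dz":-0.6,"wx":0,"wy":0,"wz":0.45}])

```text
clock: 1.48
tool_pos: [0.472, -0.3037, 0.1418]
orientation: [0.0, 0.645, 0.764, -0.0]
ft_force: [-0.4, 0.6, -0.0]
grip_width: 0.042
gripper_force: 0.0
```

```bash
python3 - <<'E'
from h import *
o=manip.get_obs();print({k:np.round(o[k],4).tolist() for k in('clock','tool_pos','orientation','joints','grip_width','ft_force')})
cm=manip.camera_model('wrist');im=save('wrist','w2');print([np.round(pix('wrist',p,cm)) for p in [(.472,-.303,.023),(.464,-.258,.023),(.480,-.3485,.023)]])
E
```

```text
{'clock': 1.4833, 'tool_pos': [0.472, -0.3037, 0.1418], 'orientation': [0.0005, 0.645, 0.7642, -0.0001], 'joints': [-0.6846, 0.3894, -0.1365, 1.0439, -0.0003, 0.7175], 'grip_width': 0.042, 'ft_force': [-0.4265, 0.6265, -0.0013]}
[array([322., 197.]), array([321., 148.]), array([322., 242.])]
```

View pics/w2.png

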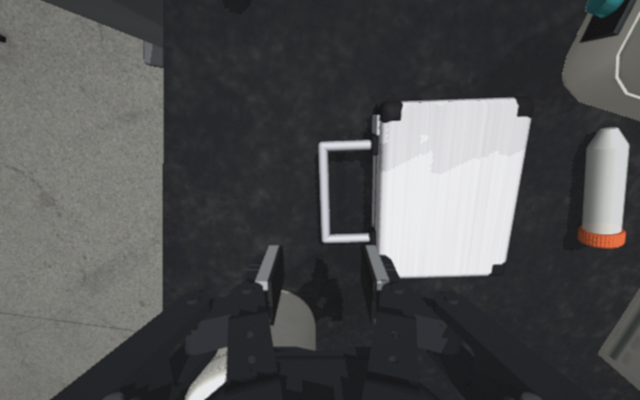

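The wrist view shows the handle bar at column 325, rows 146–239, square to the fingers. It is about 3 mm further in +x and 4 mm further in +y than estimated. The white jar is close on the −y side, so I check its clearance before going down.

```bash
python3 - <<'E'
from h import *
o1,d1=ray('top',526,219);o2,d2=ray('side',333,337)
A=np.stack([d1,-d2],1);s=np.linalg.lstsq(A,o2-o1,rcond=None)[0];print('jar top',o1+s[0]*d1,o2+s[1]*d2)
z=(o1+s[0]*d1)[2]
print('near edge',onz('top',498,219,z))
E
```

```text
jar top [ 0.44393075 -0.47004786  0.11477276] [ 0.44261695 -0.4699579   0.11461036]
near edge [ 0.44360789 -0.40915247  0.11477276]
```

The jar's edge is at y = −0.41, about 65 mm clear of the gripper. Going down to the bar and closing lightly.

Emit:
drive_tool(plan=[{"dx":0.02,"dy":0.03,"dz":-0.2,"wx":0,"wy":0,"wz":0},{"dx":0.02,"dy":0.03,"dz":-0.4,"wx":0,"wy":0,"wz":0},{"dx":0.02,"dy":0.03,"dz":-0.6,"wx":0,"wy":0,"wz":0},{"dx":0.02,"dy":0.03,"dz":-0.75,"wx":0,"wy":0,"wz":0},{"dx":0.02,"dy":0.03,"dz":-0.85,"wx":0,"wy":0,"wz":0},{"dx":0.02,"dy":0.03,"dz":-0.9,"wx":0,"wy":0,"wz":0},{"dx":0.02,"dy":0.03,"dz":-0.91,"wx":0,"wy":0,"wz":0},{"dx":0.02,"dy":0.03,"dz":-0.91,"wx":0,"wy":0,"wz":0}])

```text
clock: 2.2
tool_pos: [0.4753, -0.2988, 0.0053]
orientation: [0.0, 0.644, 0.765, 0.0]
ft_force: [0.7, 0.6, 0.3]
grip_width: 0.042
gripper_force: 0.0
```

Emit:
drive_tool(plan=[{"dx":0,"dy":0,"dz":0,"wx":0,"wy":0,"wz":0},{"dx":0,"dy":0,"dz":0,"wx":0,"wy":0,"wz":0},{"dx":0,"dy":0,"dz":0,"wx":0,"wy":0,"wz":0},{"dx":0,"dy":0,"dz":0,"wx":0,"wy":0,"wz":0},{"dx":0,"dy":0,"dz":0,"wx":0,"wy":0,"wz":0},{"dx":0,"dy":0,"dz":0,"wx":0,"wy":0,"wz":0}], gripper=0, grip_force=12)

```text
clock: 2.7
tool_pos: [0.4751, -0.299, 0.0061]
orientation: [0.001, 0.643, 0.766, -0.001]
ft_force: [-4.4, -1.3, 5.5]
grip_width: 0.0071
gripper_force: 19.6
```

Emit:
drive_tool(plan=[{"dx":0.007,"dy":0.001,"dz":0.05,"wx":0,"wy":0,"wz":0},{"dx":0.013,"dy":0.002,"dz":0.1,"wx":0,"wy":0,"wz":0},{"dx":0.026,"dy":0.005,"dz":0.145,"wx":0,"wy":0,"wz":0},{"dx":0.043,"dy":0.007,"dz":0.19,"wx":0,"wy":0,"wz":0},{"dx":0.06,"dy":0.01,"dz":0.24,"wx":0,"wy":0,"wz":0},{"dx":0.08,"dy":0.014,"dz":0.29,"wx":0,"wy":0,"wz":0},{"dx":0.1,"dy":0.018,"dz":0.33,"wx":0,"wy":0,"wz":0},{"dx":0.125,"dy":0.021,"dz":0.38,"wx":0,"wy":0,"wz":0},{"dx":0.15,"dy":0.025,"dz":0.42,"wx":0,"wy":0,"wz":0},{"dx":0.17,"dy":0.03,"dz":0.46,"wx":0,"wy":0,"wz":0},{"dx":0.2,"dy":0.034,"dz":0.5,"wx":0,"wy":0,"wz":0},{"dx":0.22,"dy":0.038,"dz":0.54,"wx":0,"wy":0,"wz":0}])

```text
clock: 3.7
tool_pos: [0.5096, -0.2921, 0.0865]
orientation: [0.001, 0.643, 0.766, 0.001]
ft_force: [0.8, 0.9, -3.3]
grip_width: 0.007
gripper_force: 19.3
```

```bash
python3 - <<'E'
from h import *
o=manip.get_obs();print({k:np.round(o[k],4).tolist() for k in('clock','tool_pos','grip_width','ft_force','gripper_force')})
a=save('side','s3')[200:400,200:480];b=save('top','t3')[100:300,340:620]
cv2.imwrite('pics/c3.png',np.hstack([a,b])[:,:,::-1])
E
```

```text
{'clock': 3.7, 'tool_pos': [0.5096, -0.2921, 0.0865], 'grip_width': 0.007, 'ft_force': [0.7899, 0.9227, -3.279], 'gripper_force': 19.3498}
```

View pics/c3.png

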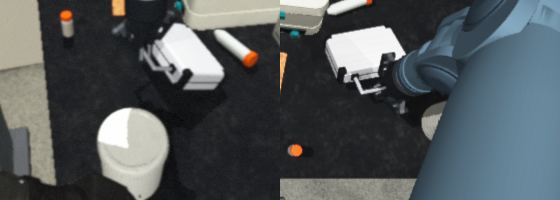

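The picture shows the case tipped about 30° on its far edge with the bar turning in the grip. I carry on tipping, then lift.

Emit:
drive_tool(plan=[{"dx":0.033,"dy":0.006,"dz":0.04,"wx":0,"wy":0,"wz":0},{"dx":0.066,"dy":0.011,"dz":0.073,"wx":0,"wy":0,"wz":0},{"dx":0.1,"dy":0.017,"dz":0.11,"wx":0,"wy":0,"wz":0},{"dx":0.13,"dy":0.023,"dz":0.144,"wx":0,"wy":0,"wz":0},{"dx":0.17,"dy":0.03,"dz":0.173,"wx":0,"wy":0,"wz":0},{"dx":0.2,"dy":0.035,"dz":0.207,"wx":0,"wy":0,"wz":0},{"dx":0.24,"dy":0.042,"dz":0.233,"wx":0,"wy":0,"wz":0},{"dx":0.285,"dy":0.05,"dz":0.263,"wx":0,"wy":0,"wz":0},{"dx":0.33,"dy":0.057,"dz":0.287,"wx":0,"wy":0,"wz":0},{"dx":0.37,"dy":0.063,"dz":0.313,"wx":0,"wy":0,"wz":0},{"dx":0.41,"dy":0.07,"dz":0.333,"wx":0,"wy":0,"wz":0},{"dx":0.46,"dy":0.08,"dz":0.353,"wx":0,"wy":0,"wz":0}])

```text
clock: 4.8
tool_pos: [0.5781, -0.2796, 0.1408]
orientation: [0.0, 0.643, 0.766, 0.001]
ft_force: [-5.6, 4.0, 8.7]
grip_width: 0.0069
gripper_force: 20.7
```

Emit:
drive_tool(plan=[{"dx":0.03,"dy":0.005,"dz":0.03,"wx":0,"wy":0,"wz":0},{"dx":0.06,"dy":0.01,"dz":0.06,"wx":0,"wy":0,"wz":0},{"dx":0.09,"dy":0.015,"dz":0.1,"wx":0,"wy":0,"wz":0},{"dx":0.11,"dy":0.02,"dz":0.14,"wx":0,"wy":0,"wz":0},{"dx":0.12,"dy":0.02,"dz":0.18,"wx":0,"wy":0,"wz":0},{"dx":0.12,"dy":0.02,"dz":0.22,"wx":0,"wy":0,"wz":0},{"dx":0.12,"dy":0.02,"dz":0.27,"wx":0,"wy":0,"wz":0},{"dx":0.12,"dy":0.02,"dz":0.32,"wx":0,"wy":0,"wz":0},{"dx":0.12,"dy":0.02,"dz":0.37,"wx":0,"wy":0,"wz":0},{"dx":0.12,"dy":0.02,"dz":0.42,"wx":0,"wy":0,"wz":0},{"dx":0.12,"dy":0.02,"dz":0.47,"wx":0,"wy":0,"wz":0},{"dx":0.12,"dy":0.02,"dz":0.5,"wx":0,"wy":0,"wz":0}])

```text
clock: 5.8
tool_pos: [0.5956, -0.2775, 0.2153]
orientation: [0.001, 0.643, 0.766, 0.0]
ft_force: [0.1, -0.3, -6.4]
grip_width: 0.007
gripper_force: 19.5
```

```bash
python3 - <<'E'
from h import *
o=manip.get_obs();print({k:np.round(o[k],4).tolist() for k in('clock','tool_pos','grip_width','ft_force','wrist_torque','gripper_force')})
a=save('side','s4')[130:400,200:520];b=save('top','t4')[60:330,300:620]
cv2.imwrite('pics/c4.png',np.hstack([a,b])[:,:,::-1])
E
```

```text
{'clock': 5.8, 'tool_pos': [0.5956, -0.2775, 0.2153], 'grip_width': 0.007, 'ft_force': [0.1103, -0.3231, -6.3822], 'wrist_torque': [0.057, -0.0278, 0.0192], 'gripper_force': 19.5219}
```

View pics/c4.png

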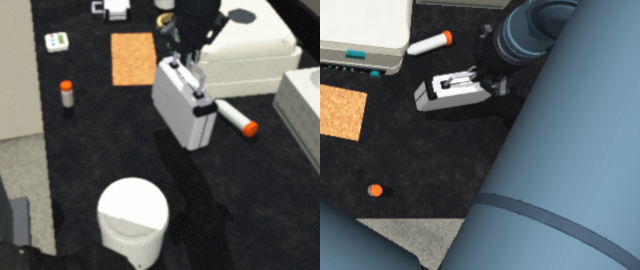

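The case hangs upright and the force of −6.4 N matches its weight. I carry it over the mat while turning it −21°.

Emit:
drive_tool(plan=[{"dx":-0.005,"dy":0.02,"dz":0,"wx":0,"wy":0,"wz":0},{"dx":-0.01,"dy":0.06,"dz":0,"wx":0,"wy":0,"wz":-0.01},{"dx":-0.015,"dy":0.12,"dz":0,"wx":0,"wy":0,"wz":-0.02},{"dx":-0.02,"dy":0.2,"dz":0,"wx":0,"wy":0,"wz":-0.03},{"dx":-0.025,"dy":0.29,"dz":0,"wx":0,"wy":0,"wz":-0.04},{"dx":-0.03,"dy":0.39,"dz":0,"wx":0,"wy":0,"wz":-0.05},{"dx":-0.035,"dy":0.49,"dz":0,"wx":0,"wy":0,"wz":-0.06},{"dx":-0.04,"dy":0.59,"dz":0,"wx":0,"wy":0,"wz":-0.07},{"dx":-0.05,"dy":0.69,"dz":0,"wx":0,"wy":0,"wz":-0.08},{"dx":-0.055,"dy":0.79,"dz":0,"wx":0,"wy":0,"wz":-0.09},{"dx":-0.06,"dy":0.89,"dz":0,"wx":0,"wy":0,"wz":-0.1},{"dx":-0.07,"dy":0.99,"dz":0,"wx":0,"wy":0,"wz":-0.11}])

```text
clock: 6.9
tool_pos: [0.5842, -0.1272, 0.2132]
orientation: [-0.001, 0.707, 0.707, -0.0]
ft_force: [0.2, -0.3, -6.5]
grip_width: 0.0073
gripper_force: 19.5
```

Emit:
drive_tool(plan=[{"dx":-0.005,"dy":0.1,"dz":0,"wx":0,"wy":0,"wz":-0.01},{"dx":-0.01,"dy":0.2,"dz":0,"wx":0,"wy":0,"wz":-0.02},{"dx":-0.02,"dy":0.3,"dz":0,"wx":0,"wy":0,"wz":-0.03},{"dx":-0.025,"dy":0.4,"dz":0,"wx":0,"wy":0,"wz":-0.04},{"dx":-0.03,"dy":0.5,"dz":0,"wx":0,"wy":0,"wz":-0.05},{"dx":-0.035,"dy":0.6,"dz":0,"wx":0,"wy":0,"wz":-0.06},{"dx":-0.04,"dy":0.7,"dz":0,"wx":0,"wy":0,"wz":-0.07},{"dx":-0.05,"dy":0.79,"dz":0,"wx":0,"wy":0,"wz":-0.08},{"dx":-0.055,"dy":0.87,"dz":0,"wx":0,"wy":0,"wz":-0.095},{"dx":-0.06,"dy":0.94,"dz":0,"wx":0,"wy":0,"wz":-0.11},{"dx":-0.065,"dy":0.98,"dz":0,"wx":0,"wy":0,"wz":-0.12},{"dx":-0.065,"dy":0.99,"dz":0,"wx":0,"wy":0,"wz":-0.12}])

```text
clock: 7.9
tool_pos: [0.5741, 0.0216, 0.2133]
orientation: [-0.001, 0.77, 0.638, -0.0]
ft_force: [0.0, -0.4, -7.6]
grip_width: 0.0071
gripper_force: 19.5
```

Emit:
drive_tool(plan=[{"dx":0,"dy":0,"dz":0,"wx":0,"wy":0,"wz":0},{"dx":0,"dy":0,"dz":0,"wx":0,"wy":0,"wz":0},{"dx":0,"dy":0,"dz":0,"wx":0,"wy":0,"wz":0},{"dx":0,"dy":0,"dz":0,"wx":0,"wy":0,"wz":0},{"dx":0,"dy":0,"dz":0,"wx":0,"wy":0,"wz":0},{"dx":0,"dy":0,"dz":0,"wx":0,"wy":0,"wz":0}])

```text
clock: 8.4
tool_pos: [0.5752, 0.0193, 0.2138]
orientation: [0.0, 0.771, 0.637, -0.0]
ft_force: [0.0, 1.0, -5.8]
grip_width: 0.007
gripper_force: 19.5
```

```bash
python3 - <<'E'
from h import *
o=manip.get_obs();print({k:np.round(o[k],4).tolist() for k in('clock','tool_pos','orientation','joints','grip_width','ft_force','wrist_torque','gripper_force')})
a=save('side','s5')[80:280,230:430];b=save('top','t5')[80:280,200:400]
cv2.imwrite('pics/c5.png',cv2.resize(np.hstack([a,b])[:,:,::-1],(800,400)))
E
```

```text
{'clock': 8.4, 'tool_pos': [0.5752, 0.0193, 0.2138], 'orientation': [0.0001, 0.7706, 0.6373, -0.0], 'joints': [-0.0766, 0.383, 0.044, 1.2318, -0.0001, 1.683], 'grip_width': 0.007, 'ft_force': [0.0164, 1.0379, -5.7679], 'wrist_torque': [0.0338, -0.0109, 0.0082], 'gripper_force': 19.5181}
```

View pics/c5.png

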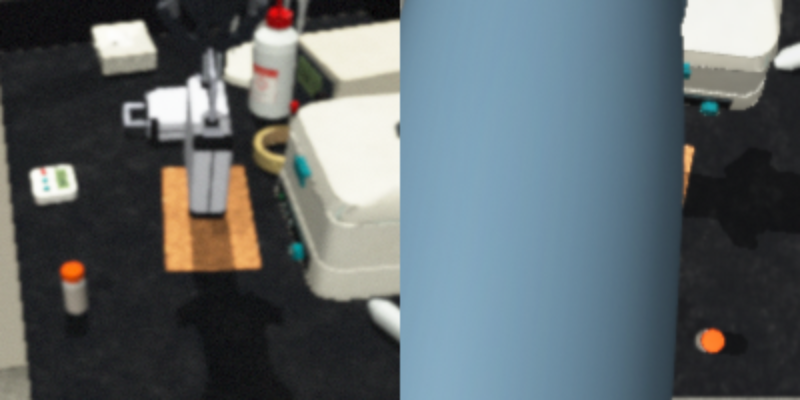

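The side view shows the case hanging upright over the middle of the mat, aligned with it. Lowering.

Emit:
drive_tool(plan=[{"dx":0,"dy":0.005,"dz":-0.03,"wx":0,"wy":0,"wz":0},{"dx":0,"dy":0.005,"dz":-0.07,"wx":0,"wy":0,"wz":0},{"dx":0,"dy":0.005,"dz":-0.11,"wx":0,"wy":0,"wz":0},{"dx":0,"dy":0.005,"dz":-0.15,"wx":0,"wy":0,"wz":0},{"dx":0,"dy":0.005,"dz":-0.19,"wx":0,"wy":0,"wz":0},{"dx":0,"dy":0.005,"dz":-0.23,"wx":0,"wy":0,"wz":0},{"dx":0,"dy":0.005,"dz":-0.27,"wx":0,"wy":0,"wz":0},{"dx":0,"dy":0.005,"dz":-0.3,"wx":0,"wy":0,"wz":0},{"dx":0,"dy":0.005,"dz":-0.33,"wx":0,"wy":0,"wz":0},{"dx":0,"dy":0.005,"dz":-0.35,"wx":0,"wy":0,"wz":0},{"dx":0,"dy":0.005,"dz":-0.365,"wx":0,"wy":0,"wz":0},{"dx":0,"dy":0.005,"dz":-0.37,"wx":0,"wy":0,"wz":0}])

```text
clock: 9.5
tool_pos: [0.5761, 0.0211, 0.1593]
orientation: [0.0, 0.77, 0.638, 0.001]
ft_force: [-0.8, 2.7, 1.6]
grip_width: 0.0069
gripper_force: 20.2
```

Emit:
drive_tool(plan=[{"dx":0,"dy":0,"dz":-0.005,"wx":0,"wy":0,"wz":0},{"dx":0,"dy":0,"dz":-0.01,"wx":0,"wy":0,"wz":0},{"dx":0,"dy":0,"dz":-0.015,"wx":0,"wy":0,"wz":0},{"dx":0,"dy":0,"dz":-0.02,"wx":0,"wy":0,"wz":0},{"dx":0,"dy":0,"dz":-0.02,"wx":0,"wy":0,"wz":0},{"dx":0,"dy":0,"dz":-0.02,"wx":0,"wy":0,"wz":0}])

```text
clock: 10.0
tool_pos: [0.5782, 0.021, 0.1593]
orientation: [0.002, 0.77, 0.638, 0.003]
ft_force: [-1.4, 3.1, 11.2]
grip_width: 0.0071
gripper_force: 21.0
```

Contact came about 4 mm early. I ease off the pressure and look for tilt.

Emit:
drive_tool(plan=[{"dx":0,"dy":0,"dz":0.015,"wx":0,"wy":0,"wz":0},{"dx":0,"dy":0,"dz":0.02,"wx":0,"wy":0,"wz":0},{"dx":0,"dy":0,"dz":0.02,"wx":0,"wy":0,"wz":0},{"dx":0,"dy":0,"dz":0.02,"wx":0,"wy":0,"wz":0}])

```text
clock: 10.33
tool_pos: [0.576, 0.0211, 0.1593]
orientation: [0.0, 0.77, 0.638, 0.001]
ft_force: [-0.7, 5.5, 5.3]
grip_width: 0.0072
gripper_force: 20.6
```

```bash
python3 - <<'E'
from h import *
o=manip.get_obs();print({k:np.round(o[k],4).tolist() for k in('clock','tool_pos','orientation','grip_width','ft_force','wrist_torque','gripper_force')})
a=save('side','s6')[100:240,280:400];b=save('wrist','w6')
cv2.imwrite('pics/c6.png',np.hstack([cv2.resize(a,(342,400)),cv2.resize(b[:,100:540],(440,400))])[:,:,::-1])
c=np.array([.575,.0205]);l=np.radians(79.1);y=np.array([np.cos(l),np.sin(l)])
for s in(-1,1):
  for z in(.003,.171): print(s,z,np.round(pix('side',[*(c+s*.08*y),z])))
E
```

```text
{'clock': 10.3333, 'tool_pos': [0.576, 0.0211, 0.1593], 'orientation': [0.0002, 0.7703, 0.6376, 0.0013], 'grip_width': 0.0072, 'ft_force': [-0.6782, 5.464, 5.283], 'wrist_torque': [0.9299, 0.0631, -0.0179], 'gripper_force': 20.5853}
-1 0.003 [336. 206.]
-1 0.171 [337. 152.]
1 0.003 [332. 169.]
1 0.171 [333. 118.]
```

View pics/c6.png

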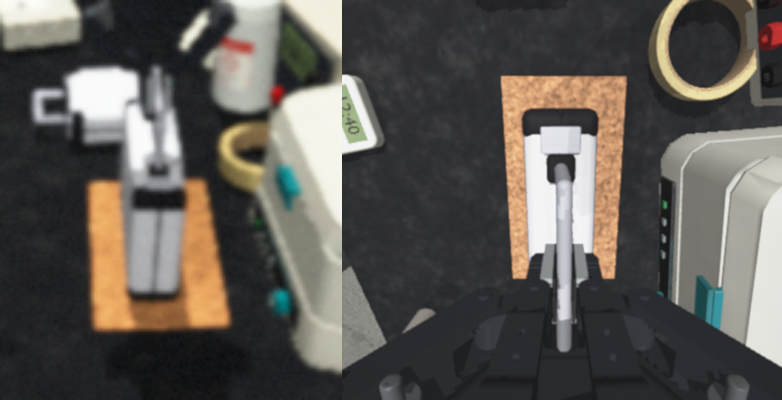

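The case is centred and aligned on the mat, with the bar parallel to the mat edges in the wrist view and the foot on the cork in the side view. Releasing gently and then retreating straight up.

Emit:
drive_tool(plan=[{"dx":0,"dy":0,"dz":0.005,"wx":0,"wy":0,"wz":0},{"dx":0,"dy":0,"dz":0.005,"wx":0,"wy":0,"wz":0},{"dx":0,"dy":0,"dz":0.005,"wx":0,"wy":0,"wz":0},{"dx":0,"dy":0,"dz":0.005,"wx":0,"wy":0,"wz":0}], gripper=14)

```text
clock: 10.77
tool_pos: [0.5747, 0.0199, 0.1586]
orientation: [0.0, 0.771, 0.637, -0.001]
ft_force: [-0.7, -1.2, 0.3]
grip_width: 0.0139
gripper_force: 0.5
```

Emit:
drive_tool(plan=[{"dx":0,"dy":0,"dz":0,"wx":0,"wy":0,"wz":0},{"dx":0,"dy":0,"dz":0,"wx":0,"wy":0,"wz":0},{"dx":0,"dy":0,"dz":0,"wx":0,"wy":0,"wz":0},{"dx":0,"dy":0,"dz":0.03,"wx":0,"wy":0,"wz":0},{"dx":0,"dy":0,"dz":0.1,"wx":0,"wy":0,"wz":0},{"dx":0,"dy":0,"dz":0.25,"wx":0,"wy":0,"wz":0},{"dx":0,"dy":0,"dz":0.45,"wx":0,"wy":0,"wz":0},{"dx":0,"dy":0,"dz":0.65,"wx":0,"wy":0,"wz":0},{"dx":0,"dy":0,"dz":0.8,"wx":0,"wy":0,"wz":0},{"dx":0,"dy":0,"dz":0.8,"wx":0,"wy":0,"wz":0}], gripper=50)

```text
clock: 11.6
tool_pos: [0.5777, 0.0202, 0.2851]
orientation: [0.003, 0.77, 0.638, 0.004]
ft_force: [1.0, -0.2, 0.8]
grip_width: 0.0499
gripper_force: 0.0
```

```bash
python3 - <<'E'
from h import *
o=manip.get_obs();print({k:np.round(o[k],4).tolist() for k in('clock','tool_pos','grip_width','ft_force','gripper_force')})
a=save('side','s7')[90:240,260:410];b=save('wrist','w7')
cv2.imwrite('pics/c7.png',np.hstack([cv2.resize(a,(360,360)),cv2.resize(b[:,100:540],(440,360))])[:,:,::-1])
E
```

```text
{'clock': 11.6, 'tool_pos': [0.5777, 0.0202, 0.2851], 'grip_width': 0.0499, 'ft_force': [0.9563, -0.1701, 0.8032], 'gripper_force': 0.0}
```

View pics/c7.png

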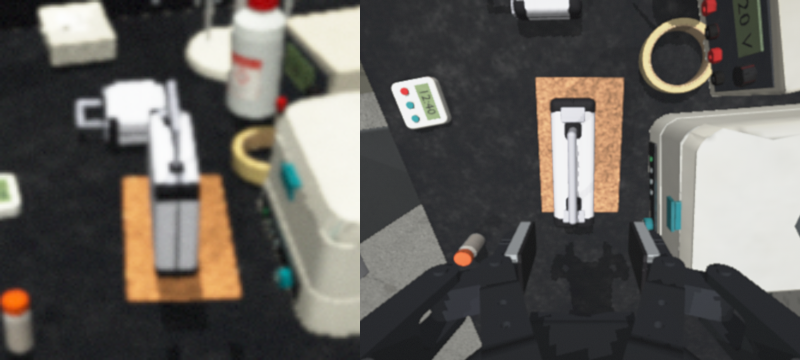

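The case stands free on the mat, and the gripper is well clear. It may be about 15 mm off along the mat's length, so I check that by ray casting before handing in.

```bash
python3 - <<'E'
from h import *
print('side foot near end',onz('side',333.7,203,.003),'expected',np.array([.575,.0205])-.08*np.array([.189,.982]))
s=440/440;k=400/360
c=manip.camera_model('wrist')
for u,v in((573,98),(573,222)): print('wrist top end',onz('wrist',100+u-360,v*k,.123,c))
for u,v in((570,128),(573,222)): print('bar end',onz('wrist',100+u-360,v*k,.171,c))
for u,v in((580,77),(581,212)): print('mat end',onz('wrist',100+u-360,v*k,.003,c))
E
```

```text
side foot near end [ 0.55763516 -0.04573109  0.003     ] expected [ 0.55988 -0.05806]
wrist top end [0.58313563 0.10035052 0.123     ]
wrist top end [ 0.55385823 -0.04645     0.123     ]
bar end [0.57638242 0.07371542 0.171     ]
bar end [ 0.55962191 -0.02345522  0.171     ]
mat end [0.59556092 0.12916094 0.003     ]
mat end [ 0.55563213 -0.08735803  0.003     ]
```

The case centre is within about 12 mm of the mat centre and within about 1° of its long axis, both well inside tolerance. Handing in.

```bash
python3 -c "
from bench import manip
print(manip.close_job())"
```

```text
the job is handed in; nothing more can be done
None
```

The larger case stands upright on the mat, handle up, about 12 mm from its centre and within about 1° of its long way; the smaller case was not touched, and the job was handed in at about 12 s on the robot's clock (no verdict was returned).

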